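# Load, lock and print a tray of keypad housings

### The arm

A 6-joint arm with a two-finger parallel gripper is mounted at the origin on the work surface. World frame = base frame: x ahead of the robot, y to its left, z up, the work surface at z = 0. Lengths are in m, angles in degrees, forces in N, time in s.
With the tool pointing down it reaches from about 0.4 to 0.825 m from the base axis. Payload 7 kg.
Tool frame: the origin (TCP) lies between the finger pads; the fingertips stand 22 mm ahead of it and the grasp point (between the pads) lies 3 mm ahead of it; z points along the fingers, y is the line along which they close (so a half turn about z gives the same grasp; the last joint's range is limited). The gripper opens to 88 mm and grips with 3 to 60 N. Pads are 19 mm wide; open, the fingers measure 130 mm over their backs; the gripper's body (78 mm by 193 mm) begins 47 mm behind the grasp point.
Start: joints at [-57.519, 20.546, 0.682, 0, -70.136, -16.507], TCP at [0.186, -0.649, 0.249] pointing down, gripper open.
Joint ranges: [-176.03, 176.03], [-82.01, 121.73], [-58.28, 71.71], [-173.87, 95.51], [-174.79, -0.11], [-173.66, 173.66]. Speed limits (degrees/s): [136.94, 136.94, 172.46, 180, 180, 180].

### API

Orientations are given as [roll, pitch, yaw] about the fixed x, y, z axes, in that order (R = Rz(yaw) Ry(pitch) Rx(roll)).
In Python, from plant import r, vision gives the robot as it stands.
- The arm moves only by the shell command python3 -m pendant 'ROWS' [FORCE]. ROWS is JSON, a list that holds one entry, the list of rows, each a list of 7 numbers: the shift along the tool's x, y, z scaled (see below), then the turn, a rotation vector about the tool's x, y, z scaled (see below), then the opening, from -1 (shut) to 1 (fully open). In form: [[[x, y, z, wx, wy, wz, fingers], ...]]. A call has exactly 8 rows; each row shifts and turns the commanded pose from where the row before left it, along the tool's axes as they then stand; what a row does not reach is not made up. The controller multiplies each number of a shift by 20 mm and each number of a turn by 4 degrees. A row lasts 1/10 s, in which the tool goes at most 50 mm and 8.59 degrees, less where a joint would pass 70% of its speed; a pose out of reach is approached as far as the arm can. A call with a number of a shift or a turn outside -1 to 1 is refused whole. A call with a gripper value outside its range is refused whole. The fingers move at their own pace and stop on an object; FORCE is the grip in N (left out, the last holds). Time passes only in rows, so rows that do not move let the fingers close, or fill a call up. It gives the time, the measured TCP pose, the force, the opening and the grip force at its end, in the units of the state.
- r.get_state(): the state, without advancing time (a new reading comes with each control period).
- vision.capture(name): name is "scene" or "side" or "wrist"; returns a dict with "frame" (384x512x3 uint8, blue, green, red), "depth" (384x512 float32, m along the optical axis (not along the pixel's ray), 0 where there is no reading), "camera_matrix" (3x3 intrinsics, pixels), "extrinsics" (4x4, takes a point from world to camera coordinates); the wrist camera has in their place "hand_eye" (4x4, takes a point from camera to tool coordinates, whose origin is the TCP and whose axes are the flange's). Camera axes: x right, y up, looking along -z (the intrinsics and any distortion apply to the point x, -y, -z); pixel columns grow to the right and rows downward; lengths in m; the calibration is good to about 2 mm. A picture is of the moment at which its call begins: read the wrist's pose just before it.
- r.close_job(): hands the job in; it is judged then, once.
The state is a dict: "time_s": time; "joints": joint angles; "qd": joint speeds; "joint_torque": joint torques, N m; "tcp_pos": TCP position; "eef_rot": TCP orientation; "contact_force": force on the tool from outside, world axes, zero at the start; "moment": the same for the moment, N m; "gripper_width": finger opening in m; "gripper_force": force on a finger pad.
Only numpy, scipy, OpenCV 4.12 (cv2) and the standard library are available. Lean on these libraries where they do the work, as an engineer would, in place of code of your own. Each camera call takes 0.05 s, during which the arm holds its last target. There are 200 camera calls.

### The job

First lay every loose grey keypad housing flat on the floor of the black two-lane tray on the roller track, none on top of another or leaning on a rim, then push the loaded tray along the rollers fully home against the stop in the station bay. Next turn the ink cup's lock ring counter-clockwise until its arm lies centred over the white locked mark and leave it there; only then swing the print lever all the way to its stop and let it return to rest. Never work the lever while the ring is unlocked, and leave all the other things on the table where they are.

Things in the scene. Friction and masses are not known exactly. Their poses are not given: they have to be found in the camera images.
- housing0: Loose grey keypad housing, a plain block 76 (own x) x 46 (own y) x 28 (own z) mm, with a key pattern on both broad faces (either may be up); origin at the centre of the block. 2 to 4 of the 4 housings are present, the rest are absent (None).
- housing1: Loose grey keypad housing, a plain block 76 (own x) x 46 (own y) x 28 (own z) mm, with a key pattern on both broad faces (either may be up); origin at the centre of the block. 2 to 4 of the 4 housings are present, the rest are absent (None).
- housing2: Loose grey keypad housing, a plain block 76 (own x) x 46 (own y) x 28 (own z) mm, with a key pattern on both broad faces (either may be up); origin at the centre of the block. 2 to 4 of the 4 housings are present, the rest are absent (None).
- housing3: Loose grey keypad housing, a plain block 76 (own x) x 46 (own y) x 28 (own z) mm, with a key pattern on both broad faces (either may be up); origin at the centre of the block. 2 to 4 of the 4 housings are present, the rest are absent (None).
- track: Fixed roller track along own y (mm): free rollers, tops 45 above the table, between aluminium rails (inner faces own x +-92, outer +-104, 58 high). From a low lip (own y -350, 52 high) to the station bay at the +y end, with orange sides and a stop plate 80 high, inner face at own y +133. Origin on the table. Tray fully home: its far wall on the stop plate (tray origin at own y +34).
- tray: Loose black open tray on the rollers: outside 176 (own x) x 198 (own y), walls and floor 5 thick, wall tops 31 above its underside; inside 166 x 188 mm, split into two lanes by a wall-high rib, 5 thick, along own x at y 0. An upright metal push tab, 80 wide, on its -y end (outer face at own y -99, top 70 above the underside). Origin at the centre of the underside, axes parallel to the track's.
- ink_cup: Round metal ink cup fixed on the table (base 120 dia, body 96 dia, 95 high) carrying the captive lock ring. Origin on the table under its axis. A white pointer plate (30 wide, top 91 high) sticks out of the cup under the ring: the locked mark.
- lock_ring (a joint): Steel ring on top of the ink cup (106 dia, 96 to 116 above the table), turns about the cup's vertical axis; rad, grows counter-clockwise seen from above, travel 0 to 2.1. It stays where it is left (turning takes about 2 N at the pin). LOCKED at 1.50, when its radial arm lies centred over the white pointer plate.
- ring_pin (a point): Top centre of the upright black pin (16 dia) at the end of the lock ring's arm, 80 from the cup's axis; the top is 166 above the table, the arm under it is 112 high, so some 50 of pin stand free. Pinch or push it from above.
- lock_mark (a point): Point on the white locked-mark plate, 80 from the cup's axis; the pin stands straight above it when locked.
- lever_post: Fixed stand of the sprung print lever (base 100 x 90 mm, 70 high), origin on the table; own x is the direction in which the lever is swung.
- print_lever (a joint): Angle of the print lever about a level axis along the stand's own y; 0 at rest (leaning 0.45 rad back to the stand's -x), 0.90 at its stop (leaning 0.45 rad to +x). A spring brings it back to 0; it takes about 3 N at the bar to start and 8 N at the stop.
- lever_bar (a point): Centre of the lever's black cross-bar (22 dia, 90 long along the stand's own y), 110 from the pivot; about 154 above the table at rest.
- lever_pivot (a point): Point on the lever's hinge axis, 55 above the table.
- solvent: Bystander: white plastic bottle, 60 dia x 130 tall mm; leave alone. Origin at the centre of its underside.
- ink_jar: Bystander: glass jar with black lid, 66 dia x 75 tall mm; leave alone. Origin at the centre of its underside.
- tape_roll: Bystander: clear tape roll lying flat, 90 dia x 24 tall mm; leave alone. Origin at the centre of its underside.
- driver: Bystander: screwdriver lying on the table, 200 mm; leave alone. Origin at the centre of its underside.
- gauge_block: Bystander: bare steel block 90 x 50 x 35 mm; leave alone. Origin at the centre of its underside.
- wipe_cup: Bystander: white ceramic cup, 80 dia x 85 tall mm; leave alone. Origin at the centre of its underside.
- spatula: Bystander: ink spatula lying on the table, 280 mm; leave alone. Origin at the centre of its underside.
There are look-alikes about, which are no part of the job. Leave any green look-alike of the ink_cup alone. What is shaped like the housing3 but green is not meant.

How it is judged (in metres and radians):
On the way, in this order (a step that is already met when the one before it is completed fails the run):
1. every housing present lies flat in the tray (x of housing0 in the frame of tray between -0.075 and 0.075 m and y of housing0 in the frame of tray between -0.075 and 0.075 m and z of each of housing0, housing1, housing2, housing3 in the frame of tray below 0.026 m and angle between the z axis of each of housing0, housing1, housing2, housing3 and the z axis of tray, either way round below 0.12 rad and x of housing1 in the frame of tray between -0.075 and 0.075 m and y of housing1 in the frame of tray between -0.075 and 0.075 m and x of housing2 in the frame of tray between -0.075 and 0.075 m and y of housing2 in the frame of tray between -0.075 and 0.075 m and x of housing3 in the frame of tray between -0.075 and 0.075 m and y of housing3 in the frame of tray between -0.075 and 0.075 m), for 0.2 s.
2. the loaded tray is fully home in the bay (all of step 1 and y of tray in the frame of track above 0.025 m and z of tray in the frame of track between 0.04 and 0.05 m), for 0.2 s.
3. the lock ring is at its locked mark (value of joint lock_ring between 1.4 and 1.6 rad), for 0.3 s.
4. the print lever is at its stop (value of joint print_lever above 0.84 rad), for 0.05 s.
5. the print lever is back at rest (value of joint print_lever below 0.06 rad), for 0.2 s.
At the end, for the whole second after the job is handed in: Every housing present lies flat (within 0.12 rad, either broad face up) on the tray floor inside its walls; the tray is within 9 mm of the bay stop and at rest; the lock ring reads 1.40 to 1.60 rad (mark at 1.50); the lever is back within 0.06 rad of rest (all of step 2 and all of step 3 and value of joint print_lever below 0.06 rad and linear speed of tray below 0.02 m/s); the robot touches nothing.
It fails at once if the print lever is worked (past 0.35 rad) while the ring is not at its locked mark (value of joint print_lever above 0.35 rad and (value of joint lock_ring below 1.38 rad or value of joint lock_ring above 1.62 rad)).
It fails at once if a bystander is moved by more than 40 mm (distance of any of solvent, ink_jar, tape_roll, driver, gauge_block, wipe_cup, spatula from where it was at the start of the episode above 0.04 m).
Of housing0, housing1, housing2, housing3 only 2 to 4 are there at a start; the rules pass over those that are not, and their reading is None.
At some moment in a run one of housing0, housing1, housing2, housing3 may be knocked a few centimetres aside while the robot is not near it.
Once in a run the grip may slacken for a moment while it holds something.
It also fails if it takes over 210 s, if anything falls off the work surface, if the arm or the gripper's body presses on something with over 40 N, if the wrist force passes 120 N, or if a joint passes its speed limit or range.

## Working session

There is one attempt and no reset: what is moved stays moved. The work goes in short steps, Python scripts to look and compute and a shell command to move; the robot and the scene stay as the last step left them, time stands still between calls to the robot, and variables do not carry over. Pictures are saved under pics/ and viewed, at most 14 in all, crops included, and the job is handed in when it is done.

```bash
ls; mkdir -p pics; cat > h.py <<'E'
import numpy as np, cv2
from scipy.spatial.transform import Rotation as R
from plant import r, vision
def snap(name, fn=None):
    s=r.get_state(); c=vision.capture(name)
    if fn: cv2.imwrite('pics/'+fn+'.png',c['frame'])
    if name=='wrist':
        T=np.eye(4); T[:3,:3]=R.from_euler('xyz',s['eef_rot'],degrees=True).as_matrix(); T[:3,3]=s['tcp_pos']
        M=T@c['hand_eye']
    else: M=np.linalg.inv(c['extrinsics'])
    K=c['camera_matrix']; d=c['depth']
    v,u=np.mgrid[:d.shape[0],:d.shape[1]]
    P=np.stack([(u-K[0,2])/K[0,0]*d,-(v-K[1,2])/K[1,1]*d,-d],-1)@M[:3,:3].T+M[:3,3]
    P[d==0]=np.nan
    np.save('pics/'+(fn or name)+'.npy',P)
    return c,P
E
python3 - <<'E'
from h import *
for n in ('scene','side'):
    c,P=snap(n,n+'0'); print(n,c['camera_matrix'].round(1).tolist(),np.linalg.inv(c['extrinsics']).round(3).tolist(), [k for k in c])
print(r.get_state())
E
```

```text
pics
scene [[439.1, 0.0, 258.3], [0.0, 439.1, 194.7], [0.0, 0.0, 1.0]] [[-0.313, -0.81, 0.496, 1.23], [0.95, -0.263, 0.171, 0.185], [-0.008, 0.525, 0.851, 1.352], [0.0, 0.0, 0.0, 1.0]] ['frame', 'depth', 'camera_matrix', 'extrinsics']
side [[475.0, 0.0, 256.3], [0.0, 475.0, 193.6], [0.0, 0.0, 1.0]] [[-0.897, 0.228, -0.378, -0.058], [-0.441, -0.439, 0.783, 1.225], [0.012, 0.869, 0.494, 0.949], [0.0, 0.0, 0.0, 1.0]] ['frame', 'depth', 'camera_matrix', 'extrinsics']
{'time_s': 0.1, 'joints': array([-5.75199029e+01,  2.05882481e+01,  6.36960407e-01, -1.73519590e-02,
       -7.01375575e+01, -1.65082999e+01]), 'qd': array([-0.0520294 , -0.08674656,  0.18942336,  0.11706347,  0.00463512,
       -0.01863265]), 'joint_torque': array([-8.29957389e-04, -5.84165168e+01,  2.93750310e+01,  7.01557383e+00,
        1.01311514e-02, -6.58659746e-05]), 'tcp_pos': array([ 0.18559989, -0.64853312,  0.24769156]), 'eef_rot': array([ 1.79910182e+02, -9.60775728e-03, -1.64034103e+02]), 'contact_force': array([-0.06550853,  0.30415927, -0.49985873]), 'moment': array([-0.03389938, -0.01141845,  0.03845471]), 'gripper_force': 0.0, 'gripper_width': 0.08748435857609273}
```

```bash
python3 -c "
import cv2
for n in ('scene0','side0'):
    cv2.imwrite('pics/'+n+'b.png',cv2.resize(cv2.imread('pics/'+n+'.png'),(800,600),interpolation=cv2.INTER_CUBIC))"
```

```text
(no output)
```

View pics/scene0b.png

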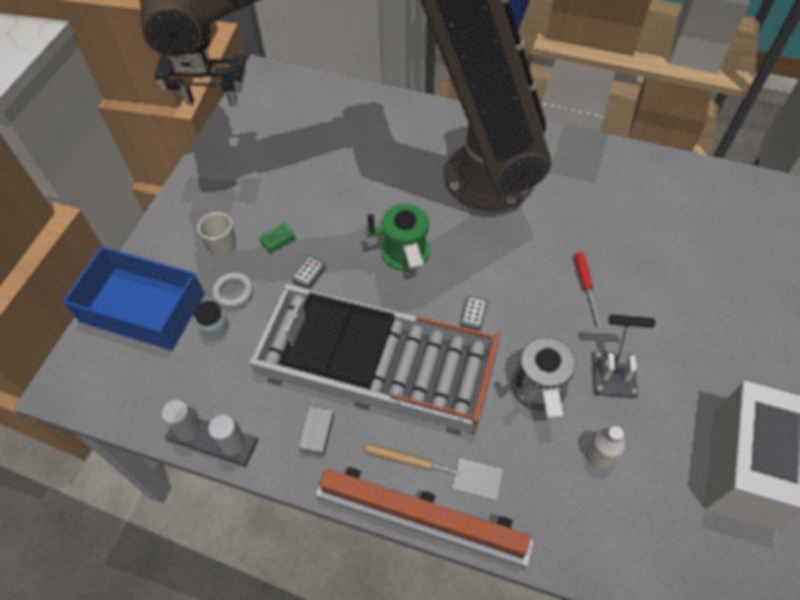

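View pics/side0b.png

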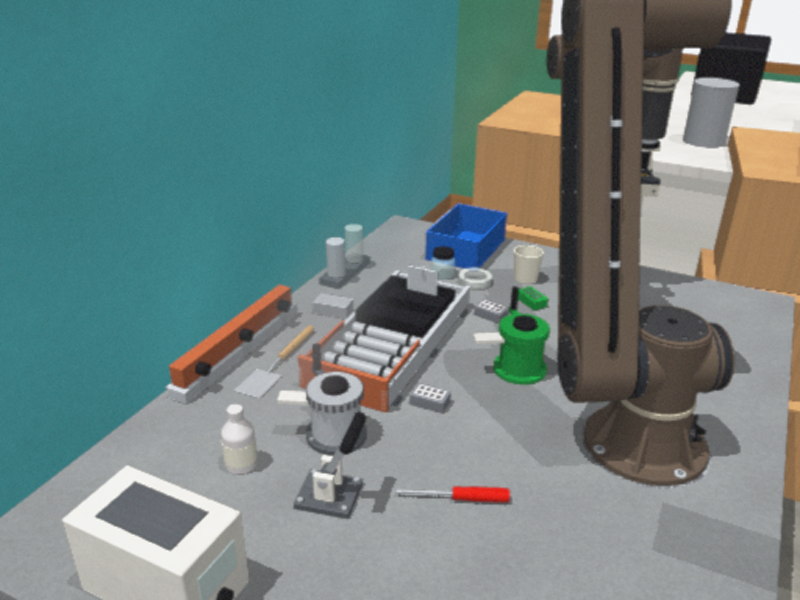

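The scene picture (800 px wide) shows two grey housings with key patterns, at (309,271) and (473,311). There is a green look-alike block at (277,236) and a green cup at (405,235). The metal cup is at (547,365) with its mark plate at (553,402). The lever bar is at (632,321), and the tray is at the -y end of the track. The plain block at (317,430) is the gauge block. Next I'll measure these and take an enlarged crop to confirm.

```bash
python3 - <<'E'
import numpy as np, cv2
P=np.load('pics/scene0.npy'); im=cv2.imread('pics/scene0.png')
def at(u,v,k=1):
    u=int(u*.64);v=int(v*.64); return np.nanmedian(P[v-k:v+k+1,u-k:u+k+1].reshape(-1,3),0).round(4)
for n,u,v in [('table',560,150),('h0',309,271),('h1',473,311),('gauge',317,430),('cup top',548,362),('mark',553,404),('bar',632,321),('tray floor a',325,325),('tray floor b',365,340),('railnear',390,302),('stop',490,370),('tab',292,320),('post',615,385)]: print(n,at(u,v))
def rect(n,u,v,zl,zh,w=22):
    u=int(u*.64);v=int(v*.64); Q=P[v-w:v+w,u-w:u+w].reshape(-1,3); Q=Q[(Q[:,2]>zl)&(Q[:,2]<zh)]
    m=cv2.minAreaRect(Q[:,:2].astype(np.float32)*1000); print(n,len(Q),m, np.median(Q[:,2]))
rect('h0',309,271,.018,.04,20); rect('h1',473,311,.02,.036,20)
# any unexplained heights in 20..36mm
m=np.abs(P[...,2]-.028)<.006
m&=(P[...,0]>.15)&(P[...,0]<1)&(np.abs(P[...,1])<.8)
n,l,s,c=cv2.connectedComponentsWithStats(m.astype(np.uint8))
for i in range(1,n):
    if s[i,4]>40: print(s[i,:5],P[l==i].mean(0).round(3))
a=cv2.resize(im[140:280,150:340],None,fx=4,fy=4,interpolation=cv2.INTER_CUBIC)
cv2.imwrite('pics/c1.png',a)
a=cv2.resize(im[190:310,310:430],None,fx=5,fy=5,interpolation=cv2.INTER_CUBIC)
cv2.imwrite('pics/c2.png',a)
E
```

```text
table [-0.1469  0.1582  0.0025]
h0 [ 0.4405 -0.3245  0.0288]
h1 [0.4288 0.0705 0.0312]
gauge [ 0.8014 -0.1565  0.0382]
cup top [0.5555 0.2515 0.1294]
mark [0.6236 0.282  0.0921]
bar [0.4313 0.3911 0.1637]
tray floor a [ 0.5759 -0.2246  0.051 ]
tray floor b [ 0.5818 -0.1299  0.0513]
railnear [ 0.4483 -0.1211  0.0015]
stop [0.5811 0.1451 0.0789]
tab [ 0.6145 -0.2774  0.115 ]
post [0.5024 0.4053 0.0156]
h0 295 ((434.58294677734375, -338.0857238769531), (193.092529296875, 103.08961486816406), 31.716806411743164) 0.029217719314259538
h1 273 ((453.81640625, 66.37864685058594), (63.01415252685547, 139.08645629882812), 81.16648864746094) 0.029853628221179873
[166 143  23  17 184] [ 0.367 -0.435  0.029]
[369 161  11  24 111] [0.231 0.287 0.026]
[187 163  21  21 210] [ 0.438 -0.322  0.029]
[ 55 167  22  27  71] [ 0.612 -0.774  0.028]
[136 175  25  21 215] [ 0.539 -0.472  0.026]
[295 189  17  21 232] [0.428 0.075 0.029]
[ 66 208  49  14  81] [ 0.712 -0.602  0.028]
[169 237  28  10  43] [ 0.709 -0.263  0.028]
[236 256  70  20 103] [0.701 0.036 0.028]
[123 274  13  13  53] [ 0.885 -0.378  0.025]
[148 278  15  17  57] [ 0.878 -0.284  0.025]
[191 278  17  13  50] [ 0.834 -0.156  0.031]
[453 306  46  32  94] [0.699 0.663 0.028]
[202 310 139  53 502] [0.917 0.112 0.03 ]
```

View pics/c1.png

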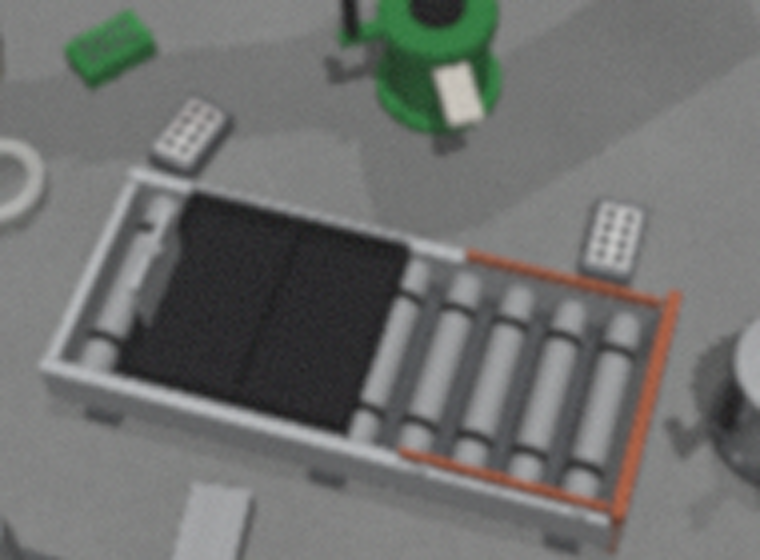

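View pics/c2.png

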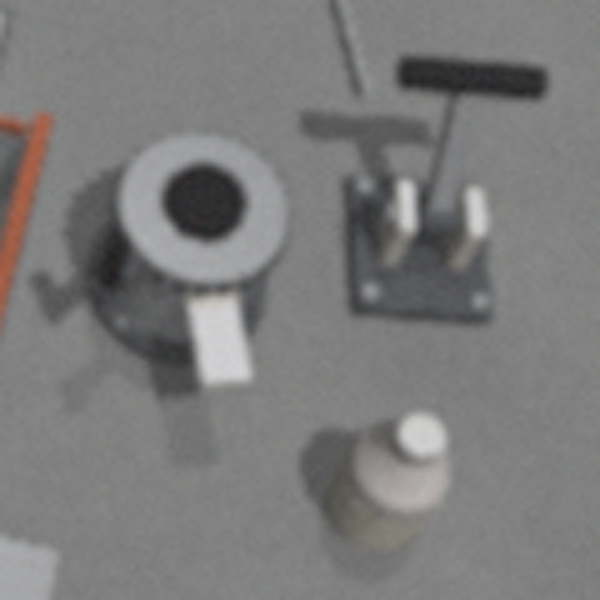

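The crops confirm it: both housings are grey with white keys, and the green block and green cup are distinct from them. Next I'll measure poses from the clouds.

```bash
python3 - <<'E'
import numpy as np, cv2
S=np.load('pics/scene0.npy'); im=cv2.imread('pics/scene0.png'); D=np.load('pics/side0.npy'); ims=cv2.imread('pics/side0.png')
for nm,P in (('scene',S),('side',D)):
  for n,c in (('h0',(.438,-.322)),('h1',(.428,.075))):
    Q=P.reshape(-1,3); Q=Q[(np.hypot(Q[:,0]-c[0],Q[:,1]-c[1])<.06)&(Q[:,2]>.021)&(Q[:,2]<.037)]
    k=np.hypot(*(Q[:,:2]-np.median(Q[:,:2],0)).T)<.05; Q=Q[k]
    if len(Q)>20: print(nm,n,len(Q),[np.round(x,1) for x in cv2.minAreaRect((Q[:,:2]*1000).astype(np.float32))],Q[:,2].mean().round(4),Q[:,:2].mean(0).round(4))
# orange stop/sides
for nm,P,I in (('scene',S,im),('side',D,ims)):
    b,g,rr=[I[...,i].astype(int) for i in range(3)]
    Q=P[(rr>g+40)&(rr>b+40)]; Q=Q[(Q[:,2]>.03)&(Q[:,2]<.1)&(Q[:,0]<.76)&(Q[:,0]>.38)&(Q[:,1]<.2)&(Q[:,1]>-.1)]
    print(nm,'orange z',np.percentile(Q[:,2],[5,50,95,99]).round(3))
    T=Q[Q[:,2]>.072]; print(len(T),cv2.minAreaRect((T[:,:2]*1000).astype(np.float32)),np.percentile(T[:,2],[1,50,99]))
    # side bars: z .05-.068
    T=Q[(Q[:,2]>.05)&(Q[:,2]<.072)]; print(len(T),cv2.minAreaRect((T[:,:2]*1000).astype(np.float32)))
# rail tops z .053-.063
for nm,P in (('scene',S),('side',D)):
    Q=P[np.abs(P[...,2]-.058)<.004]; Q=Q[(Q[:,0]<.8)&(Q[:,0]>.38)&(Q[:,1]<.2)&(Q[:,1]>-.45)]
    for f in (-.3,-.2,-.1,0.,.1): 
        T=Q[np.abs(Q[:,1]-f)<.015][:,0]; print(nm,f,np.sort(T).round(3)[::max(1,len(T)//12)])
# dark things near cup, side & scene
for nm,P,I in (('scene',S,im),('side',D,ims)):
    m=(I.max(2)<60)&(P[...,2]>.1)&(P[...,2]<.2)&(np.abs(P[...,0]-.53)<.2)&(np.abs(P[...,1]-.27)<.25)
    n,l,s,c=cv2.connectedComponentsWithStats(m.astype(np.uint8))
    for i in range(1,n):
        if s[i,4]>8: q=P[l==i]; print(nm,s[i],q.mean(0).round(3),q.min(0).round(3),q.max(0).round(3))
    # ring top
    Q=P[np.abs(P[...,2]-.116)<.006]; Q=Q[np.hypot(Q[:,0]-.56,Q[:,1]-.25)<.1]; 
    print(nm,'ring',len(Q),cv2.minEnclosingCircle((Q[:,:2]*1000).astype(np.float32)),np.percentile(Q,[2,98],axis=0).round(3).tolist())
    m=(I.min(2)>170)&(np.abs(P[...,2]-.091)<.008)&(np.hypot(P[...,0]-.62,P[...,1]-.28)<.06); Q=P[m]; print('mark',len(Q),Q.mean(0),cv2.minAreaRect((Q[:,:2]*1000).astype(np.float32)) if len(Q) else '')
E
```

```text
scene h0 230 [array([ 436.6, -324.5]), array([48.6, 80.9]), np.float64(79.0)] 0.0295 [ 0.4383 -0.3227]
scene h1 252 [array([427.9,  74.7]), array([82.3, 45.6]), np.float64(2.9)] 0.0297 [0.4279 0.0748]
side h0 128 [array([ 437.9, -322.5]), array([53.2, 78.8]), np.float64(79.4)] 0.0259 [ 0.4361 -0.3204]
side h1 226 [array([426. ,  76.3]), array([76.4, 52.9]), np.float64(2.2)] 0.0265 [0.425  0.0782]
scene orange z [0.068 0.077 0.084 0.087]
306 ((597.8162231445312, 58.721744537353516), (204.6556396484375, 181.08631896972656), 1.2723736763000488) [0.07213574 0.07914812 0.08702764]
80 ((597.3626708984375, 52.24590301513672), (198.22943115234375, 156.39822387695312), 3.018172025680542)
side orange z [0.035 0.069 0.08  0.082]
207 ((592.7481079101562, 71.72024536132812), (173.69873046875, 205.84698486328125), 88.35488891601562) [0.07218601 0.07737985 0.08262286]
240 ((596.322998046875, 59.000648498535156), (206.96324157714844, 191.05091857910156), 0.03538302332162857)
scene -0.3 [0.503 0.506 0.508 0.511 0.513 0.518 0.7   0.702 0.704 0.706 0.707 0.71
 0.712]
scene -0.2 [0.499 0.522 0.541 0.558
[... 1160 characters left out ...]
 ring 659 ((563.2322998046875, 243.66546630859375), 73.58324432373047) [[0.498, 0.203, 0.111], [0.615, 0.302, 0.122]]
mark 150 [0.62188528 0.28355576 0.09194469] ((620.9378051757812, 283.5290832519531), (55.59977722167969, 30.19513511657715), 20.669475555419922)
side [211 243  11   9  44] [0.532 0.26  0.124] [0.522 0.239 0.118] [0.544 0.276 0.129]
side [218 264  16  26 201] [0.424 0.401 0.16 ] [0.41  0.353 0.146] [0.441 0.437 0.167]
side ring 525 ((563.4288330078125, 245.26806640625), 71.68714904785156) [[0.498, 0.204, 0.111], [0.61, 0.305, 0.121]]
mark 136 [0.62350995 0.28634849 0.08943532] ((625.0899047851562, 284.4125061035156), (51.45576858520508, 39.182533264160156), 30.058080673217773)
```

h0 is at about (0.438,-0.322) with its long axis near -11°. h1 is at (0.427,0.075), about 2.5°. I'll rotate the tool and move above h0.

```bash
cat >> h.py <<'E'
def need(x,y,z,yaw):
    "turn units about tool z, then shift units after that turn"
    s=r.get_state(); e=s['eef_rot']; dy=(yaw-e[2]+180)%360-180
    Rt=R.from_euler('xyz',[180,0,yaw],degrees=True).as_matrix()
    d=Rt.T@(np.array([x,y,z])-s['tcp_pos'])/.02
    print('pos',np.round(s['tcp_pos'],4),'rot',np.round(e,2),'| turn',round(-dy/4,2),'shift',d.round(2),'j6',round(s['joints'][5],1),'F',np.round(s['contact_force'],1),'w',round(s['gripper_width'],4),'t',round(s['time_s'],1))
E
python3 -m pendant '[[[0,0,0,0,0,0.96,1],[0,0,0,0,0,0.96,1],[0,0,0,0,0,0.96,1],[0,0,0,0,0,0.96,1],[0,0,0,0,0,0.97,1],[0,0,0,0,0,0.97,1],[0,0,0,0,0,0.97,1],[0,0,0,0,0,0,1]]]' 20
for i in 1; do
python3 -m pendant '[[[-0.38,0.77,0,0,0,0,1],[-0.38,0.77,0,0,0,0,1],[-0.38,0.77,0,0,0,0,1],[-0.38,0.77,0,0,0,0,1],[-0.38,0.77,0,0,0,0,1],[-0.38,0.77,0,0,0,0,1],[-0.38,0.77,0,0,0,0,1],[-0.38,0.77,0,0,0,0,1]]]'
python3 -m pendant '[[[-0.38,0.77,0,0,0,0,1],[-0.38,0.77,0,0,0,0,1],[-0.38,0.77,0,0,0,0,1],[-0.38,0.77,0,0,0,0,1],[-0.38,0.77,0,0,0,0,1],[-0.38,0.77,0,0,0,0,1],[-0.38,0.77,0,0,0,0,1],[-0.38,0.77,0,0,0,0,1]]]'
done
python3 -m pendant '[[[-0.38,0.77,0,0,0,0,1],[-0.38,0.77,0,0,0,0,1],[-0.38,0.77,0,0,0,0,1],[-0.38,0.77,0,0,0,0,1],[-0.38,0.77,0,0,0,0,1],[-0.38,0.77,0,0,0,0,1],[0,0,0,0,0,0,1],[0,0,0,0,0,0,1]]]'
python3 -c "
from h import *
need(.438,-.322,.2,169)
c,P=snap('wrist','w1'); print(P[192,256],c['hand_eye'].round(3).tolist())
Q=P.reshape(-1,3);Q=Q[(Q[:,2]>.02)&(Q[:,2]<.036)&(np.hypot(Q[:,0]-.438,Q[:,1]+.322)<.065)]
print(len(Q),cv2.minAreaRect((Q[:,:2]*1000).astype(np.float32)),np.median(Q[:,2]))
cv2.imwrite('pics/w1b.png',c['frame'])
"
```

```text
time_s: 0.9
tcp_pos: [0.1857, -0.6487, 0.248]
eef_rot: [180.0, -0.0, 168.9]
contact_force: [0.3, -0.4, 0.5]
gripper_width: 0.0875
gripper_force: 0.0
time_s: 1.7
tcp_pos: [0.2699, -0.5384, 0.2487]
eef_rot: [-180.0, 0.0, 169.0]
contact_force: [0.8, -0.1, 0.2]
gripper_width: 0.0879
gripper_force: 0.0
time_s: 2.5
tcp_pos: [0.3529, -0.4291, 0.2486]
eef_rot: [-180.0, 0.0, 169.0]
contact_force: [0.1, 0.3, 0.7]
gripper_width: 0.0874
gripper_force: 0.0
time_s: 3.3
tcp_pos: [0.4148, -0.3478, 0.2486]
eef_rot: [-180.0, 0.0, 169.0]
contact_force: [0.9, 0.8, -0.4]
gripper_width: 0.0877
gripper_force: 0.0
pos [ 0.4148 -0.3478  0.2486] rot [-180.      0.    169.04] | turn 0.01 shift [-0.89  1.49  2.43] j6 -81.7 F [ 0.9  0.8 -0.4] w 0.0877 t 3.3
[ 0.44509416 -0.34868205  0.02681025] [[0.001, 0.957, 0.289, 0.078], [1.0, -0.001, -0.001, 0.0], [-0.001, 0.289, -0.957, -0.136], [0.0, 0.0, 0.0, 1.0]]
2751 ((437.2825012207031, -325.0626525878906), (45.7407112121582, 75.15916442871094), 79.1988296508789) 0.02810224154232349
```

View pics/w1.png

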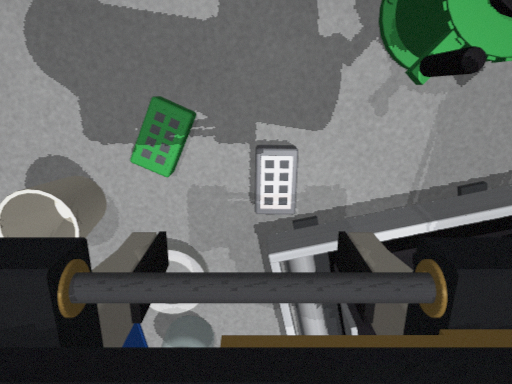

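The wrist view shows h0 at (276,180) as a clean rectangle, 75×46 mm, centred at (0.437,-0.325). The green block is at (162,136). I'll grasp h0.

```bash

python3 -m pendant '[[[-0.45,0.67,0,0,0,0,1],[-0.44,0.66,0,0,0,0,1],[0,0,1,0,0,0,1],[0,0,1,0,0,0,1],[0,0,1,0,0,0,1],[0,0,1,0,0,0,1],[0,0,1,0,0,0,1],[0,0,1,0,0,0,1]]]' 30
python3 -m pendant '[[[0,0,1,0,0,0,1],[0,0,1,0,0,0,1],[0,0,1,0,0,0,1],[0,0,0.8,0,0,0,1],[0,0,0.8,0,0,0,1],[0,0,0.5,0,0,0,1],[0,0,0,0,0,0,1],[0,0,0,0,0,0,1]]]'
python3 -c "
from h import *
need(.4373,-.3251,.026,169)"
python3 -m pendant '[[[0,0,0,0,0,0,-1],[0,0,0,0,0,0,-1],[0,0,0,0,0,0,-1],[0,0,0,0,0,0,-1],[0,0,0,0,0,0,-1],[0,0,0,0,0,0,-1],[0,0,0,0,0,0,-1],[0,0,0,0,0,0,-1]]]' 30
python3 -m pendant '[[[0,0,-1,0,0,0,-1],[0,0,-1,0,0,0,-1],[0,0,-1,0,0,0,-1],[0,0,-1,0,0,0,-1],[0,0,-1,0,0,0,-1],[0,0,-1,0,0,0,-1],[0,0,-1,0,0,0,-1],[0,0,-1,0,0,0,-1]]]'
```

```text
time_s: 4.15
tcp_pos: [0.4378, -0.3252, 0.1278]
eef_rot: [-180.0, 0.0, 169.0]
contact_force: [-0.3, 0.1, -0.2]
gripper_width: 0.0874
gripper_force: 0.0
time_s: 4.95
tcp_pos: [0.4377, -0.3256, 0.0268]
eef_rot: [-180.0, 0.0, 169.0]
contact_force: [-0.3, 0.4, 0.3]
gripper_width: 0.0882
gripper_force: 0.0
pos [ 0.4377 -0.3256  0.0268] rot [-179.99    0.    168.99] | turn -0.0 shift [0.02 0.02 0.04] j6 -85.0 F [-0.3  0.4  0.3] w 0.0882 t 5.0
time_s: 5.75
tcp_pos: [0.4372, -0.3256, 0.0267]
eef_rot: [-180.0, 0.0, 169.0]
contact_force: [0.4, 0.2, 1.6]
gripper_width: 0.0458
gripper_force: 30.0
time_s: 6.55
tcp_pos: [0.4368, -0.3254, 0.187]
eef_rot: [180.0, -0.0, 169.0]
contact_force: [0.3, -0.5, -1.7]
gripper_width: 0.0454
gripper_force: 30.0
```

```bash

python3 -m pendant '[[[0,0,-0.6,0,0,-1,-1],[0,0,-0.6,0,0,-1,-1],[0,0,-0.6,0,0,-1,-1],[0,0,0,0,0,-1,-1],[0,0,0,0,0,-1,-1],[0,0,0,0,0,-1,-1],[0,0,0,0,0,-1,-1],[0,0,0,0,0,-1,-1]]]'|tail -3
python3 -m pendant '[[[0,0,0,0,0,-1,-1],[0,0,0,0,0,-1,-1],[0,0,0,0,0,-1,-1],[0,0,0,0,0,-1,-1],[0,0,0,0,0,-1,-1],[0,0,0,0,0,-1,-1],[0,0,0,0,0,-1,-1],[0,0,0,0,0,-1,-1]]]'|tail -3
python3 -m pendant '[[[0,0,0,0,0,-1,-1],[0,0,0,0,0,-1,-1],[0,0,0,0,0,-1,-1],[0,0,0,0,0,-1,-1],[0,0,0,0,0,-1,-1],[0,0,0,0,0,-1,-1],[0,0,0,0,0,-1,-1],[0,0,0,0,0,-1,-1]]]'
python3 - <<'E'
from h import *
s=r.get_state(); print(np.round(s['joints'],1))
for n in ('scene0','side0'):
    P=np.load(f'pics/{n}.npy'); I=cv2.imread(f'pics/{n}.png')
    m=(I.max(2)<70)&(P[...,2]>.07)&(P[...,2]<.082)&(np.abs(P[...,0]-.6)<.11)&(P[...,1]<-.03)&(P[...,1]>-.33)
    Q=P[m]; print(n,len(Q),cv2.minAreaRect((Q[:,:2]*1000).astype(np.float32)),np.percentile(Q,[2,98],axis=0).round(3).tolist())
c,P=snap('wrist','w2')
need(.605,-.2,.22,-88.6)
E
```

```text
contact_force: [-0.1, -0.8, -1.7]
gripper_width: 0.0457
gripper_force: 30.0
contact_force: [0.2, 0.5, -0.8]
gripper_width: 0.046
gripper_force: 30.0
time_s: 8.95
tcp_pos: [0.4369, -0.3255, 0.2221]
eef_rot: [180.0, 0.0, -94.9]
contact_force: [0.3, 0.2, -0.5]
gripper_width: 0.0458
gripper_force: 30.0
[-16.1   9.5 -18.   -0.  -62.6  11.2]
scene0 381 ((606.1126708984375, -181.3130340576172), (176.0500946044922, 199.88255310058594), 1.469801425933838) [[0.519, -0.278, 0.07], [0.694, -0.081, 0.081]]
side0 220 ((602.763671875, -179.1689453125), (177.31710815429688, 203.81167602539062), 1.99079430103302) [[0.516, -0.277, 0.07], [0.688, -0.079, 0.078]]
pos [ 0.4369 -0.3254  0.2221] rot [ 1.7996e+02  3.0000e-02 -9.4640e+01] | turn -1.51 shift [-6.07 -8.55  0.11] j6 11.5 F [ 0.2 -0.1 -1.7] w 0.0461 t 9.0
```

View pics/w2.png

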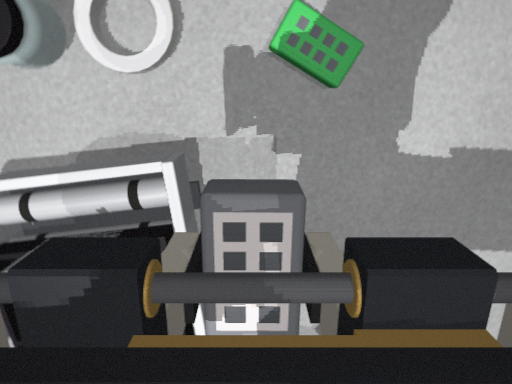

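h0 is held square, and the view is as expected. The tray centre is about (0.6045,-0.180) with a yaw of about 1.6°. I'll go over the -y lane.

```bash

python3 -m pendant '[[[0,0,0,0,0,-0.78,-1],[0,0,0,0,0,-0.78,-1],[-0.8,-1,0,0,0,0,-1],[-0.8,-1,0,0,0,0,-1],[-0.8,-1,0,0,0,0,-1],[-0.8,-1,0,0,0,0,-1],[-0.8,-1,0,0,0,0,-1],[-0.66,-1,0,0,0,0,-1]]]'|tail -3
python3 -m pendant '[[[0,-1,0,0,0,0,-1],[0,-1,0,0,0,0,-1],[0,-0.56,0,0,0,0,-1],[0,0,1,0,0,0,-1],[0,0,1,0,0,0,-1],[0,0,1,0,0,0,-1],[0,0,0,0,0,0,-1],[0,0,0,0,0,0,-1]]]'
python3 -c "
from h import *
need(.6058,-.228,.078,-88.4)"
```

```text
contact_force: [0.7, 0.0, -1.0]
gripper_width: 0.0458
gripper_force: 30.0
time_s: 10.6
tcp_pos: [0.6064, -0.2291, 0.1627]
eef_rot: [180.0, -0.0, -88.8]
contact_force: [0.7, -0.2, -0.3]
gripper_width: 0.0461
gripper_force: 30.0
pos [ 0.6064 -0.2291  0.1627] rot [ 1.7995e+02 -2.0000e-02 -8.8800e+01] | turn -0.1 shift [-0.05  0.03  4.24] j6 4.7 F [ 0.7 -0.2 -0.3] w 0.0461 t 10.6
```

```bash

python3 -m pendant '[[[-0.05,0,0.9,0,0,-0.1,-1],[0,0,0.9,0,0,0,-1],[0,0,0.9,0,0,0,-1],[0,0,0.6,0,0,0,-1],[0,0,0.5,0,0,0,-1],[0,0,0.4,0,0,0,-1],[0,0,0,0,0,0,-1],[0,0,0,0,0,0,-1]]]'
python3 -c "
from h import *
need(.6058,-.228,.078,-88.4)"
```

```text
time_s: 11.4
tcp_pos: [0.6067, -0.2279, 0.079]
eef_rot: [-180.0, -0.0, -88.4]
contact_force: [-0.2, -0.2, -2.0]
gripper_width: 0.0459
gripper_force: 30.0
pos [ 0.6067 -0.2279  0.079 ] rot [-1.7997e+02 -1.0000e-02 -8.8380e+01] | turn 0.01 shift [0.   0.05 0.05] j6 5.0 F [-0.2 -0.2 -2. ] w 0.0459 t 11.4
```

```bash

python3 -m pendant '[[[0,0,0,0,0,0,0.6],[0,0,0,0,0,0,0.6],[0,0,0,0,0,0,0.6],[0,0,0,0,0,0,0.6],[0,0,-0.5,0,0,0,0.6],[0,0,-1,0,0,0,0.6],[0,0,-1,0,0,0,1],[0,0,-1,0,0,0,1]]]'
python3 -m pendant '[[[0,0,-1,0,0,1,1],[0,0,-1,0,0,1,1],[0,0,-1,0,0,1,1],[0,0,-1,0,0,1,1],[0,0,-0.5,0,0,1,1],[0,0,0,0,0,1,1],[0,0,0,0,0,1,1],[0,0,0,0,0,1,1]]]'|tail -3
python3 -m pendant '[[[0,0,0,0,0,1,1],[0,0,0,0,0,1,1],[0,0,0,0,0,1,1],[0,0,0,0,0,1,1],[0,0,0,0,0,1,1],[0,0,0,0,0,1,1],[0,0,0,0,0,1,1],[0,0,0,0,0,1,1]]]'|tail -3
python3 -m pendant '[[[0,0,0,0,0,1,1],[0,0,0,0,0,1,1],[0,0,0,0,0,1,1],[0,0,0,0,0,1,1],[0,0,0,0,0,1,1],[0,0,0,0,0,1,1],[0,0,0,0,0,0.3,1],[0,0,0,0,0,0,1]]]'|tail -3
python3 - <<'E'
from h import *
c,P=snap('scene','s1')
for n,z,cc in (('h1',.028,(.427,.075)),('h0',.078,(.606,-.228))):
    Q=P.reshape(-1,3); Q=Q[(np.hypot(Q[:,0]-cc[0],Q[:,1]-cc[1])<.06)&(abs(Q[:,2]-z)<.008)]
    print(n,len(Q),cv2.minAreaRect((Q[:,:2]*1000).astype(np.float32)),Q.mean(0))
need(.42,.03,.25,-177.5)
E
```

```text
time_s: 12.2
tcp_pos: [0.6065, -0.2279, 0.1501]
eef_rot: [-180.0, -0.0, -88.4]
contact_force: [0.3, -0.1, 0.3]
gripper_width: 0.0809
gripper_force: 0.0
contact_force: [-1.3, 0.1, 0.8]
gripper_width: 0.0877
gripper_force: 0.0
contact_force: [0.9, 1.1, 0.2]
gripper_width: 0.0881
gripper_force: 0.0
contact_force: [0.8, -0.2, -0.0]
gripper_width: 0.0873
gripper_force: 0.0
h1 257 ((425.99041748046875, 74.72999572753906), (79.72328186035156, 45.65901184082031), 2.5615577697753906) [0.42875848 0.07510123 0.02920682]
h0 368 ((606.406494140625, -227.01661682128906), (77.12174987792969, 98.76826477050781), 2.6086320877075195) [ 0.60622104 -0.22319829  0.07850875]
pos [ 0.6064 -0.2279  0.239 ] rot [-1.7999e+02  2.0000e-02 -1.7750e+02] | turn 0.0 shift [ 8.75 13.29 -0.55] j6 -84.1 F [ 0.2 -0.1 -0.2] w 0.0873 t 14.7
```

```bash

python3 -m pendant '[[[0.5,0.85,0,0,0,0,1],[0.5,0.85,0,0,0,0,1],[0.5,0.85,0,0,0,0,1],[0.5,0.85,0,0,0,0,1],[0.5,0.85,0,0,0,0,1],[0.5,0.85,0,0,0,0,1],[0.5,0.85,0,0,0,0,1],[0.5,0.85,0,0,0,0,1]]]'|tail -3
python3 -m pendant '[[[0.5,0.85,0,0,0,0,1],[0.5,0.85,0,0,0,0,1],[0.5,0.85,0,0,0,0,1],[0.5,0.85,0,0,0,0,1],[0.5,0.85,0,0,0,0,1],[0.5,0.85,0,0,0,0,1],[0.5,0.85,0,0,0,0,1],[0.5,0.85,0,0,0,0,1]]]'|tail -3
python3 - <<'E'
from h import *
need(.427,.075,.25,-177.5)
c,P=snap('wrist','w3')
Q=P.reshape(-1,3); Q=Q[(np.hypot(Q[:,0]-.427,Q[:,1]-.075)<.06)&(abs(Q[:,2]-.028)<.006)]
print(len(Q),cv2.minAreaRect((Q[:,:2]*1000).astype(np.float32)),Q.mean(0))
E
```

```text
contact_force: [0.5, 0.1, 0.0]
gripper_width: 0.0878
gripper_force: 0.0
contact_force: [-0.1, 0.9, 0.3]
gripper_width: 0.0881
gripper_force: 0.0
pos [0.4346 0.0378 0.2389] rot [ 1.7999e+02  3.0000e-02 -1.7750e+02] | turn 0.0 shift [ 0.3   1.88 -0.56] j6 -118.5 F [-0.1  0.9  0.3] w 0.0881 t 16.2
3033 ((426.5123291015625, 73.74156188964844), (74.91731262207031, 46.113887786865234), 2.961507558822632) [0.42539285 0.07330003 0.02806149]
```

View pics/w3.png

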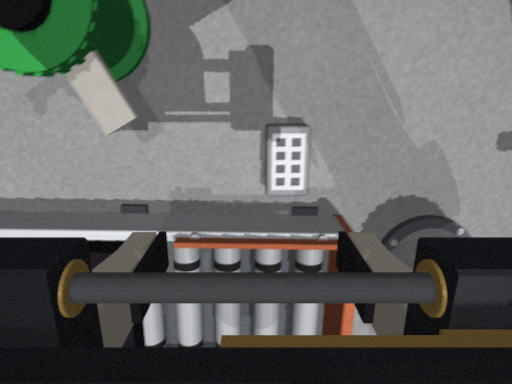

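The wrist view shows h1 at (287,158), centred at (0.4265,0.0737), 3°, with the bay side clear of it. I'll grasp it.

```bash

python3 -m pendant '[[[0.17,0.9,0,0,0,-0.12,1],[0.16,0.91,0,0,0,0,1],[0,0,1,0,0,0,1],[0,0,1,0,0,0,1],[0,0,1,0,0,0,1],[0,0,1,0,0,0,1],[0,0,1,0,0,0,1],[0,0,1,0,0,0,1]]]' 30|tail -3
python3 -m pendant '[[[0,0,1,0,0,0,1],[0,0,1,0,0,0,1],[0,0,1,0,0,0,1],[0,0,0.8,0,0,0,1],[0,0,0.5,0,0,0,1],[0,0,0.3,0,0,0,1],[0,0,0,0,0,0,1],[0,0,0,0,0,0,1]]]'
python3 -m pendant '[[[0,0,0,0,0,0,-1],[0,0,0,0,0,0,-1],[0,0,0,0,0,0,-1],[0,0,0,0,0,0,-1],[0,0,0,0,0,0,-1],[0,0,0,0,0,0,-1],[0,0,0,0,0,0,-1],[0,0,0,0,0,0,-1]]]' 30
python3 -m pendant '[[[0,0,-1,0,0,0,-1],[0,0,-1,0,0,0,-1],[0,0,-1,0,0,0,-1],[0,0,-1,0,0,0,-1],[0,0,-1,0,0,0,-1],[0,0,-1,0,0,0,-1],[0,0,-1,0,0,0,-1],[0,0,-1,0,0,0,-1]]]'
python3 -c "
from h import *
need(.603,-.132,.2,-88.4)"
```

```text
contact_force: [0.4, 0.2, 0.1]
gripper_width: 0.0875
gripper_force: 0.0
time_s: 17.9
tcp_pos: [0.4271, 0.0732, 0.027]
eef_rot: [180.0, 0.0, -177.1]
contact_force: [-0.2, 0.3, -0.3]
gripper_width: 0.0878
gripper_force: 0.0
time_s: 18.7
tcp_pos: [0.4268, 0.0731, 0.0266]
eef_rot: [180.0, 0.0, -177.1]
contact_force: [-0.8, 0.1, 1.7]
gripper_width: 0.0458
gripper_force: 30.0
time_s: 19.5
tcp_pos: [0.4264, 0.0728, 0.1872]
eef_rot: [-180.0, -0.0, -177.1]
contact_force: [0.8, 0.5, -2.0]
gripper_width: 0.0456
gripper_force: 30.0
pos [0.4264 0.0728 0.1872] rot [-1.8000e+02 -3.0000e-02 -1.7711e+02] | turn -22.18 shift [10.48 -8.54 -0.64] j6 -123.1 F [ 0.8  0.5 -2. ] w 0.0456 t 19.5
```

```bash

python3 -m pendant '[[[0,0,-1,0,0,-1,-1],[0,0,-1,0,0,-1,-1],[0,0,0,0,0,-1,-1],[0,0,0,0,0,-1,-1],[0,0,0,0,0,-1,-1],[0,0,0,0,0,-1,-1],[0,0,0,0,0,-1,-1],[0,0,0,0,0,-1,-1]]]'|tail -2
python3 -m pendant '[[[0,0,0,0,0,-1,-1],[0,0,0,0,0,-1,-1],[0,0,0,0,0,-1,-1],[0,0,0,0,0,-1,-1],[0,0,0,0,0,-1,-1],[0,0,0,0,0,-1,-1],[0,0,0,0,0,-1,-1],[0,0,0,0,0,-1,-1]]]'|tail -2
python3 -m pendant '[[[0,0,0,0,0,-1,-1],[0,0,0,0,0,-1,-1],[0,0,0,0,0,-1,-1],[0,0,0,0,0,-1,-1],[0,0,0,0,0,-1,-1],[0,0,0,0,0,-1,-1],[0,0,0,0,0,-0.18,-1],[0,0,0,0,0,0,-1]]]'|tail -2
python3 -m pendant '[[[1,-0.85,0,0,0,0,-1],[1,-0.85,0,0,0,0,-1],[1,-0.85,0,0,0,0,-1],[1,-0.85,0,0,0,0,-1],[1,-0.85,0,0,0,0,-1],[1,-0.85,0,0,0,0,-1],[1,-0.85,0,0,0,0,-1],[1,-0.85,0,0,0,0,-1]]]'|tail -2
python3 -m pendant '[[[1,-0.87,0,0,0,0,-1],[1,-0.87,0,0,0,0,-1],[0.48,0,0,0,0,0,-1],[0,0,1,0,0,0,-1],[0,0,1,0,0,0,-1],[0,0,1,0,0,0,-1],[0,0,0,0,0,0,-1],[0,0,0,0,0,0,-1]]]'
python3 - <<'E'
from h import *
c,P=snap('side','d2'); I=c['frame']
m=(I.max(2)<70)&(P[...,2]>.07)&(P[...,2]<.082)&(np.abs(P[...,0]-.6)<.11)&(P[...,1]<-.03)&(P[...,1]>-.33)
Q=P[m]; print(len(Q),cv2.minAreaRect((Q[:,:2]*1000).astype(np.float32)))
cv2.imwrite('pics/d2c.png',cv2.resize(I[100:280,150:350],None,fx=3,fy=3,interpolation=cv2.INTER_CUBIC))
need(.603,-.132,.079,-88.4)
E
```

```text
gripper_width: 0.0458
gripper_force: 30.0
gripper_width: 0.0458
gripper_force: 30.0
gripper_width: 0.0458
gripper_force: 30.0
gripper_width: 0.046
gripper_force: 30.0
time_s: 23.5
tcp_pos: [0.6032, -0.1317, 0.1668]
eef_rot: [180.0, -0.0, -88.4]
contact_force: [0.3, 0.6, -0.8]
gripper_width: 0.046
gripper_force: 30.0
206 ((603.6704711914062, -178.59739685058594), (176.0087890625, 203.19015502929688), 1.5380221605300903)
pos [ 0.6038 -0.1317  0.1676] rot [-1.7995e+02 -2.0000e-02 -8.8400e+01] | turn 0.0 shift [0.02 0.04 4.43] j6 -4.2 F [ 0.7  0.9 -0.5] w 0.046 t 23.6
```

View pics/d2c.png

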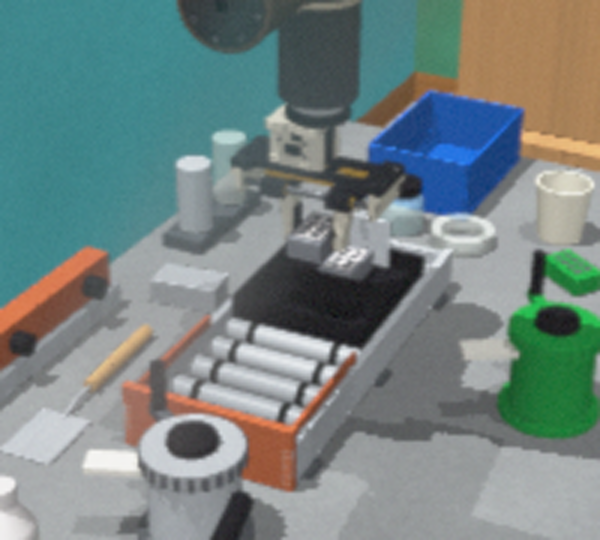

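```bash
python3 - <<'E'
import numpy as np
P=np.load('pics/d2.npy')
for n,u,v in (('A',345,260),('B',312,240),('tab',375,240)):
    a,b=150+u//3,100+v//3; print(n,np.nanmedian(P[b-1:b+2,a-1:a+2].reshape(-1,3),0).round(3))
P=P.reshape(-1,3); m=(abs(P[:,0]-.6)<.08)&(P[:,1]<-.05)&(P[:,1]>-.3)&(P[:,2]>.07)&(P[:,2]<.084)
E
```

```text
A [ 0.606 -0.223  0.076]
B [ 0.589 -0.098  0.166]
tab [ 0.587 -0.275  0.082]
```

A is h0, lying in the -y lane with its top at 0.076. B is the held housing over the +y lane. I'll lower it, release, and look.

```bash

python3 -m pendant '[[[0,0,1,0,0,0,-1],[0,0,1,0,0,0,-1],[0,0,0.9,0,0,0,-1],[0,0,0.6,0,0,0,-1],[0,0,0.5,0,0,0,-1],[0,0,0.4,0,0,0,-1],[0,0,0,0,0,0,-1],[0,0,0,0,0,0,-1]]]'
python3 -m pendant '[[[0,0,0,0,0,0,0.6],[0,0,0,0,0,0,0.6],[0,0,0,0,0,0,0.6],[0,0,0,0,0,0,0.6],[0,0,-0.5,0,0,0,0.6],[0,0,-1,0,0,0,0.6],[0,0,-1,0,0,0,0.6],[0,0,-1,0,0,0,0.6]]]'
python3 -m pendant '[[[0,0,-1,0,0,0,-1],[0,0,-1,0,0,0,-1],[0,0,-1,0,0,0,-1],[0,0,-0.5,0,0,0,-1],[1,0,0,0,0,0,-1],[1,0,0,0,0,0,-1],[1,0,0,0,0,0,-1],[1,0,0,0,0,0,-1]]]'
python3 -m pendant '[[[1,0,0,0,0,0,-1],[1,0,0,0,0,0,-1],[1,0,0,0,0,0,-1],[1,0,0,0,0,0,-1],[1,0,0,0,0,0,-1],[1,0,0,0,0,0,-1],[0,0,0,0,0,0,-1],[0,0,0,0,0,0,-1]]]'
python3 - <<'E'
from h import *
need(.607,-.33,.13,-88.4)
c,P=snap('scene','s3')
I=c['frame']
cv2.imwrite('pics/s3c.png',cv2.resize(I[120:300,120:420],None,fx=2.6,fy=2.6,interpolation=cv2.INTER_CUBIC))
E
```

```text
time_s: 24.35
tcp_pos: [0.6038, -0.1317, 0.079]
eef_rot: [-180.0, -0.0, -88.4]
contact_force: [0.5, 0.0, -0.4]
gripper_width: 0.0456
gripper_force: 30.0
time_s: 25.15
tcp_pos: [0.6035, -0.1317, 0.1501]
eef_rot: [-180.0, -0.0, -88.4]
contact_force: [0.3, -0.0, 0.4]
gripper_width: 0.07
gripper_force: 0.0
time_s: 25.95
tcp_pos: [0.6055, -0.2123, 0.2186]
eef_rot: [180.0, 0.0, -88.4]
contact_force: [-0.0, -0.8, -0.1]
gripper_width: 0.0115
gripper_force: 0.0
time_s: 26.75
tcp_pos: [0.6087, -0.3321, 0.2182]
eef_rot: [180.0, 0.0, -88.5]
contact_force: [0.4, -0.2, -0.1]
gripper_width: 0.0003
gripper_force: 0.0
pos [ 0.6087 -0.3321  0.2182] rot [ 1.7997e+02  2.0000e-02 -8.8450e+01] | turn -0.01 shift [-0.11  0.08  4.41] j6 14.1 F [ 0.4 -0.2 -0.1] w 0.0003 t 26.8
```

View pics/s3c.png

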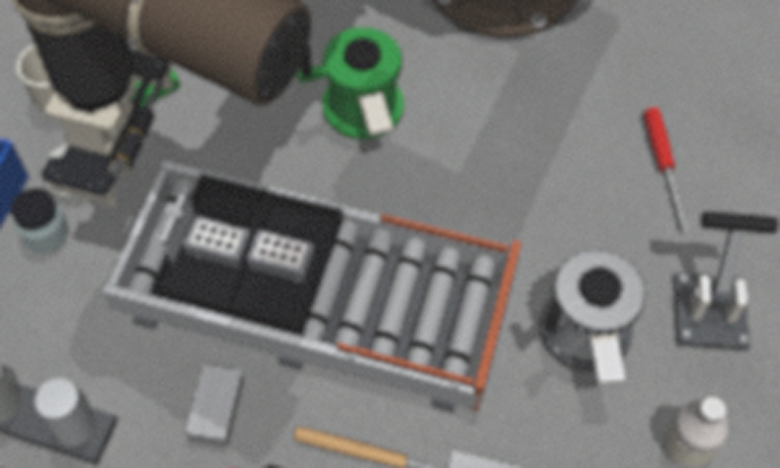

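Both housings lie flat, one per lane, at (218,238) and (281,250) in the crop. The closed fingers stand behind the tab, so I'll lower and push along -tool x.

```bash

python3 -m pendant '[[[0,0.08,1,0,0,0,-1],[0,0,1,0,0,0,-1],[0,0,1,0,0,0,-1],[0,0,1,0,0,0,-1],[0,0,1,0,0,0,-1],[0,0,1,0,0,0,-1],[0,0,0.15,0,0,0,-1],[0,0,0,0,0,0,-1]]]'
python3 -m pendant '[[[-0.5,0,0,0,0,0,-1],[-0.4,0,0,0,0,0,-1],[-0.3,0,0,0,0,0,-1],[-0.3,0,0,0,0,0,-1],[-0.3,0,0,0,0,0,-1],[-0.3,0,0,0,0,0,-1],[-0.3,0,0,0,0,0,-1],[-0.3,0,0,0,0,0,-1]]]'
for k in 1; do
python3 -m pendant '[[[-0.4,0,0,0,0,0,-1],[-0.4,0,0,0,0,0,-1],[-0.4,0,0,0,0,0,-1],[-0.4,0,0,0,0,0,-1],[-0.4,0,0,0,0,0,-1],[-0.4,0,0,0,0,0,-1],[-0.4,0,0,0,0,0,-1],[-0.4,0,0,0,0,0,-1]]]'
python3 -m pendant '[[[-0.4,0,0,0,0,0,-1],[-0.4,0,0,0,0,0,-1],[-0.4,0,0,0,0,0,-1],[-0.4,0,0,0,0,0,-1],[-0.4,0,0,0,0,0,-1],[-0.4,0,0,0,0,0,-1],[-0.4,0,0,0,0,0,-1],[-0.4,0,0,0,0,0,-1]]]'
done
python3 - <<'E'
from h import *
c,P=snap('side','d3'); I=c['frame']
m=(I.max(2)<70)&(P[...,2]>.07)&(P[...,2]<.082)&(np.abs(P[...,0]-.6)<.11)&(P[...,1]<.14)&(P[...,1]>-.33)
Q=P[m]; print(len(Q),cv2.minAreaRect((Q[:,:2]*1000).astype(np.float32)))
need(.602,-.066,.095,-88.4)
E
```

```text
time_s: 27.6
tcp_pos: [0.6074, -0.3311, 0.0954]
eef_rot: [179.9, 0.0, -88.3]
contact_force: [0.4, 1.0, 1.0]
gripper_width: 0.0005
gripper_force: 0.0
time_s: 28.4
tcp_pos: [0.6061, -0.2774, 0.0958]
eef_rot: [-180.0, -0.0, -88.4]
contact_force: [0.9, -1.9, 1.2]
gripper_width: 0.0005
gripper_force: 0.7
time_s: 29.2
tcp_pos: [0.6041, -0.213, 0.0955]
eef_rot: [-180.0, -0.0, -88.4]
contact_force: [1.2, -1.5, -0.2]
gripper_width: 0.0007
gripper_force: 0.7
time_s: 30.0
tcp_pos: [0.6023, -0.149, 0.0956]
eef_rot: [-180.0, 0.0, -88.4]
contact_force: [0.7, -0.8, 1.2]
gripper_width: 0.0005
gripper_force: 0.7
219 ((599.8521118164062, -37.0728759765625), (174.65171813964844, 203.92420959472656), 1.2834148406982422)
pos [ 0.6022 -0.1481  0.0955] rot [ 1.7999e+02  2.0000e-02 -8.8360e+01] | turn 0.01 shift [-4.1  -0.1   0.03] j6 -2.5 F [-0.4  1.2  0.1] w 0.0005 t 30.1
```

```bash

python3 -m pendant '[[[-0.4,0,0,0,0,0,-1],[-0.4,0,0,0,0,0,-1],[-0.4,0,0,0,0,0,-1],[-0.4,0,0,0,0,0,-1],[-0.4,0,0,0,0,0,-1],[-0.4,0,0,0,0,0,-1],[-0.4,0,0,0,0,0,-1],[-0.4,0,0,0,0,0,-1]]]'
python3 -m pendant '[[[-0.2,0,0,0,0,0,-1],[-0.2,0,0,0,0,0,-1],[-0.1,0,0,0,0,0,-1],[-0.1,0,0,0,0,0,-1],[-0.1,0,0,0,0,0,-1],[-0.1,0,0,0,0,0,-1],[0,0,0,0,0,0,-1],[0,0,0,0,0,0,-1]]]'
```

```text
time_s: 30.85
tcp_pos: [0.6003, -0.0851, 0.0954]
eef_rot: [180.0, 0.0, -88.4]
contact_force: [0.3, -1.3, -0.4]
gripper_width: 0.0006
gripper_force: 0.7
time_s: 31.65
tcp_pos: [0.6003, -0.0721, 0.0958]
eef_rot: [-180.0, -0.1, -88.4]
contact_force: [3.2, -13.2, -2.0]
gripper_width: 0.0005
gripper_force: 6.7
```

A reaction of 13 N says the tray is on the stop. I'll back off gently, raise, and check.

```bash

python3 -m pendant '[[[0.15,0,0,0,0,0,-1],[0.2,0,0,0,0,0,-1],[0.5,0,0,0,0,0,-1],[1,0,0,0,0,0,-1],[0.5,0,-1,0,0,0,-1],[0,0,-1,0,0,0,-1],[0,0,-1,0,0,0,-1],[0,0,-1,0,0,0,-1]]]'
python3 -m pendant '[[[0,0,-1,0,0,0,-1],[0,0,-1,0,0,0,-1],[0,0,-1,0,0,0,-1],[0,0,-0.5,0,0,0,-1],[0,0,0,0,0,0,-1],[0,0,0,0,0,0,-1],[0,0,0,0,0,0,-1],[0,0,0,0,0,0,-1]]]'
python3 - <<'E'
from h import *
for n,f in (('side','d4'),('scene','s4')):
    c,P=snap(n,f); I=c['frame']
    m=(I.max(2)<70)&(P[...,2]>.07)&(P[...,2]<.082)&(np.abs(P[...,0]-.6)<.11)&(P[...,1]<.17)&(P[...,1]>-.33)
    Q=P[m]; print(n,len(Q),cv2.minAreaRect((Q[:,:2]*1000).astype(np.float32)))
cv2.imwrite('pics/s4c.png',cv2.resize(I[150:330,200:440],None,fx=3.2,fy=3.2,interpolation=cv2.INTER_CUBIC))
E
```

```text
time_s: 32.45
tcp_pos: [0.6013, -0.1172, 0.1763]
eef_rot: [180.0, 0.0, -88.4]
contact_force: [0.7, 0.1, -1.2]
gripper_width: 0.0002
gripper_force: 0.0
time_s: 33.25
tcp_pos: [0.601, -0.1167, 0.2444]
eef_rot: [179.9, 0.0, -88.4]
contact_force: [-0.2, 0.1, -0.7]
gripper_width: 0.0004
gripper_force: 0.0
side 124 ((578.3756103515625, 34.58815002441406), (137.6145782470703, 187.73011779785156), 2.2745044231414795)
scene 332 ((599.1709594726562, 37.551090240478516), (176.8046112060547, 194.8777313232422), 1.5420054197311401)
```

View pics/s4c.png

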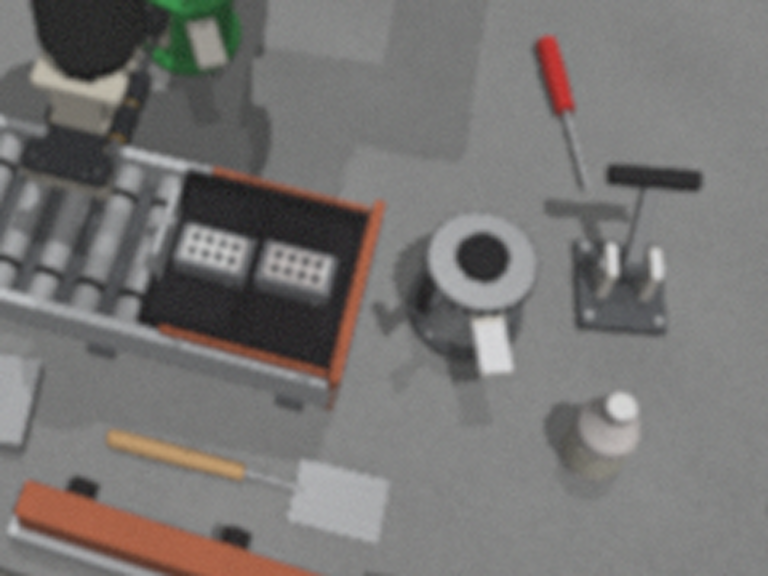

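The tray sits flush against the stop with both housings flat (scene fit centre y 0.0376). Next is the metal cup at crop (480,262); the green cup is not meant. The pin is at (427,295) and the mark plate at (492,345). I'll move over it for a wrist view.

```bash

python3 -m pendant '[[[-1,0,-0.7,0,0,-1,-1],[0,0,-0.7,0,0,-1,-1],[0,0,-0.7,0,0,-1,-1],[0,0,-0.7,0,0,-1,-1],[0,0,0,0,0,-1,-1],[0,0,0,0,0,-1,-1],[0,0,0,0,0,-1,-1],[0,0,0,0,0,-1,-1]]]'|tail -2
python3 -m pendant '[[[0,0,0,0,0,-1,-1],[0,0,0,0,0,-1,-1],[0,0,0,0,0,-1,-1],[0,0,0,0,0,-1,-1],[0,0,0,0,0,-1,-1],[0,0,0,0,0,-0.4,-1],[0,0,0,0,0,0,-1],[0,0,0,0,0,0,-1]]]'|tail -2
python3 -c "
from h import *
need(.495,.29,.3,-34.7)"
```

```text
gripper_width: 0.0
gripper_force: 0.0
gripper_width: 0.0005
gripper_force: 0.0
pos [ 0.6008 -0.0967  0.3014] rot [ 1.7999e+02  1.0000e-02 -3.4870e+01] | turn -0.04 shift [-15.36 -12.89   0.07] j6 45.9 F [-0.3 -0.5 -0.3] w 0.0005 t 35.0
```

```bash

python3 -m pendant '[[[-0.96,-0.8,0,0,0,0,-0.2],[-0.96,-0.8,0,0,0,0,-0.2],[-0.96,-0.8,0,0,0,0,-0.2],[-0.96,-0.8,0,0,0,0,-0.2],[-0.96,-0.8,0,0,0,0,-0.2],[-0.96,-0.8,0,0,0,0,-0.2],[-0.96,-0.8,0,0,0,0,-0.2],[-0.96,-0.8,0,0,0,0,-0.2]]]'|tail -2
python3 -m pendant '[[[-0.96,-0.8,0,0,0,0,-0.2],[-0.96,-0.8,0,0,0,0,-0.2],[-0.96,-0.8,0,0,0,0,-0.2],[-0.96,-0.8,0,0,0,0,-0.2],[-0.96,-0.8,0,0,0,0,-0.2],[-0.96,-0.8,0,0,0,0,-0.2],[-0.96,-0.8,0,0,0,0,-0.2],[-0.96,-0.8,0,0,0,0,-0.2]]]'|tail -2
python3 - <<'E'
from h import *
need(.618,.207,.2,-34.7)
c,P=snap('wrist','w5'); I=c['frame']; Q=P.reshape(-1,3)
T=Q[(abs(Q[:,2]-.116)<.004)&(np.hypot(Q[:,0]-.553,Q[:,1]-.252)<.06)]; print('ringtop',len(T),cv2.minEnclosingCircle((T[:,:2]*1000).astype(np.float32)))
T=Q[(abs(Q[:,2]-.166)<.005)&(np.hypot(Q[:,0]-.618,Q[:,1]-.207)<.04)]; print('pintop',len(T),np.median(T,0) if len(T) else '', T.min(0),T.max(0))
m=(I.min(2)>150)&(abs(P[...,2]-.091)<.006)&(np.hypot(P[...,0]-.622,P[...,1]-.284)<.06); T=P[m]; print('mark',len(T),T.mean(0),cv2.minAreaRect((T[:,:2]*1000).astype(np.float32)))
E
```

```text
gripper_width: 0.0351
gripper_force: 0.0
gripper_width: 0.0351
gripper_force: 0.0
pos [0.4942 0.2897 0.3016] rot [-179.99   -0.    -34.86] | turn -0.04 shift [ 7.44 -0.12  5.08] j6 5.2 F [-0.2 -0.9 -0.1] w 0.0351 t 36.5
ringtop 8196 ((553.1433715820312, 251.2059783935547), 59.428043365478516)
pintop 71 [0.60969605 0.21213506 0.16475109] [0.60751567 0.20647553 0.16112758] [0.61434912 0.21612627 0.16655319]
mark 1793 [0.62544636 0.2839886  0.09084992] ((624.244140625, 283.6436462402344), (53.81989288330078, 29.9775447845459), 21.953893661499023)
```

View pics/w5.png

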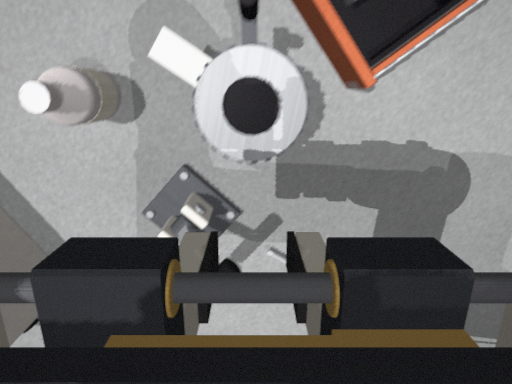

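The cup is at (250,103), the mark plate at (182,56), and the pin is cut off at the top edge near (249,5). I'll move back 40 mm along tool x to see the pin, then fit the circle.

```bash

python3 -m pendant '[[[1,0,0,0,0,0,-0.2],[1,0,0,0,0,0,-0.2],[0,0,0,0,0,0,-0.2],[0,0,0,0,0,0,-0.2],[0,0,0,0,0,0,-0.2],[0,0,0,0,0,0,-0.2],[0,0,0,0,0,0,-0.2],[0,0,0,0,0,0,-0.2]]]'|tail -2
python3 - <<'E'
from h import *
from scipy.optimize import least_squares
c,P=snap('wrist','w6'); I=c['frame']; Q=P.reshape(-1,3)
T=Q[(abs(Q[:,2]-.116)<.003)&(np.hypot(Q[:,0]-.553,Q[:,1]-.252)<.062)]
# boundary points per angle bin
cen=np.array([.553,.252])
for it in range(4):
    a=np.degrees(np.arctan2(T[:,1]-cen[1],T[:,0]-cen[0])); rr=np.hypot(*(T[:,:2]-cen).T); B=[]
    for k in range(-180,180,8):
        if -60<k<0: continue
        s=(a>=k)&(a<k+8)
        if s.sum()>5: i=np.where(s)[0][np.argmax(np.where(rr[s]<.058,rr[s],0))]; B.append(T[i,:2])
    B=np.array(B); f=least_squares(lambda p:np.hypot(B[:,0]-p[0],B[:,1]-p[1])-p[2],[*cen,.053],loss='soft_l1',f_scale=.001); cen=f.x[:2]
print('cup',f.x,len(B))
m=(I.max(2)<70)&(P[...,2]>.16)&(P[...,2]<.172)&(np.hypot(P[...,0]-.618,P[...,1]-.207)<.04); v,u=np.where(m)
T=P[m]; print('pin',len(T),T.mean(0),T.min(0),T.max(0),'px',u.min(),u.max(),v.min(),v.max())
m=(I.min(2)>150)&(abs(P[...,2]-.091)<.006)&(np.hypot(P[...,0]-.622,P[...,1]-.284)<.06); M=P[m]; b=cv2.minAreaRect((M[:,:2]*1000).astype(np.float32)); print('mark',b)
am=np.degrees(np.arctan2(b[0][1]/1e3-cen[1],b[0][0]/1e3-cen[0])); ap=np.degrees(np.arctan2(T.mean(0)[1]-cen[1],T.mean(0)[0]-cen[0])); print(am,ap,am-ap, np.hypot(*(T.mean(0)[:2]-cen)))
need(T.mean(0)[0],T.mean(0)[1],.2,ap)
E
```

```text
gripper_width: 0.0349
gripper_force: 0.0
cup [0.54884192 0.25303109 0.05467208] 38
pin 336 [0.61469624 0.20843573 0.16563333] [0.60744911 0.2009762  0.16025114] [0.62206535 0.21606863 0.16832118] px 240 258 43 64
mark ((622.9822998046875, 283.1996765136719), (55.93920135498047, 30.375410079956055), 21.992521286010742)
22.141980701065943 -34.10515042016406 56.24713112123 0.07953324779838876
pos [0.5273 0.2661 0.3017] rot [-179.99   -0.    -34.77] | turn -0.17 shift [ 5.24 -0.06  5.08] j6 9.5 F [0.4 0.  0.7] w 0.0351 t 37.5
```

The fit agrees with the given sizes: pin radius 79.5 mm and top 0.166, pin angle -34.1°, mark angle 22.1°. So the ring needs 56.2° counter-clockwise. I'll go over the pin and pinch it.

```bash

python3 -m pendant '[[[0.87,0,0,0,0,-0.17,-0.1],[0.87,0,0,0,0,0,-0.1],[0.87,0,0,0,0,0,-0.1],[0.87,-0.03,0,0,0,0,-0.1],[0.88,-0.03,0,0,0,0,-0.1],[0.88,0,0,0,0,0,-0.1],[0,0,0.5,0,0,0,-0.1],[0,0,1,0,0,0,-0.1]]]'
python3 -m pendant '[[[0,0,1,0,0,0,-0.1],[0,0,1,0,0,0,-0.1],[0,0,1,0,0,0,-0.1],[0,0,1,0,0,0,-0.1],[0,0,1,0,0,0,-0.1],[0,0,0.7,0,0,0,-0.1],[0,0,0.5,0,0,0,-0.1],[0,0,0,0,0,0,-0.1]]]'
python3 -m pendant '[[[0,0,0,0,0,0,-1],[0,0,0,0,0,0,-1],[0,0,0,0,0,0,-1],[0,0,0,0,0,0,-1],[0,0,0,0,0,0,-1],[0,0,0,0,0,0,-1],[0,0,0,0,0,0,-1],[0,0,0,0,0,0,-1]]]' 15
python3 -c "
from h import *
need(.6147,.2084,.147,-34.1)"
```

```text
time_s: 38.25
tcp_pos: [0.6162, 0.2075, 0.272]
eef_rot: [-179.9, -0.1, -34.2]
contact_force: [-1.3, 0.5, -0.1]
gripper_width: 0.0393
gripper_force: 0.0
time_s: 39.05
tcp_pos: [0.6142, 0.2076, 0.146]
eef_rot: [179.9, 0.1, -34.1]
contact_force: [0.5, -0.1, 0.4]
gripper_width: 0.0395
gripper_force: 0.0
time_s: 39.85
tcp_pos: [0.6151, 0.2082, 0.1483]
eef_rot: [-180.0, -0.0, -34.1]
contact_force: [-1.6, 0.0, 6.0]
gripper_width: 0.0157
gripper_force: 15.0
pos [0.6151 0.2082 0.1483] rot [-1.7995e+02 -4.0000e-02 -3.4090e+01] | turn 0.0 shift [-0.02  0.    0.07] j6 20.0 F [-1.6  0.   6. ] w 0.0157 t 39.9
```

```bash

python3 -m pendant '[[[-0.01,-0.28,0,0,0,-1,-1],[-0.01,-0.28,0,0,0,-1,-1],[-0.01,-0.28,0,0,0,-1,-1],[-0.01,-0.28,0,0,0,-1,-1],[-0.01,-0.28,0,0,0,-1,-1],[-0.01,-0.28,0,0,0,-1,-1],[-0.01,-0.28,0,0,0,-1,-1],[0,0,0,0,0,0,-1]]]'
python3 -m pendant '[[[-0.01,-0.28,0,0,0,-1,-1],[-0.01,-0.28,0,0,0,-1,-1],[-0.01,-0.28,0,0,0,-1,-1],[-0.01,-0.28,0,0,0,-1,-1],[-0.01,-0.28,0,0,0,-1,-1],[-0.01,-0.28,0,0,0,-1,-1],[-0.01,-0.28,0,0,0,-1,-1],[0,0,0,0,0,0,-1]]]'
python3 -c "
from h import *
s=r.get_state();p=s['tcp_pos'];d=p[:2]-[.5488,.2530];print(np.degrees(np.arctan2(d[1],d[0])),np.hypot(*d))
need(.6229,.2832,.147,22.1)"
```

```text
time_s: 40.65
tcp_pos: [0.6282, 0.2452, 0.1483]
eef_rot: [-180.0, -0.0, -5.9]
contact_force: [-1.6, 0.8, 6.4]
gripper_width: 0.0158
gripper_force: 15.0
time_s: 41.45
tcp_pos: [0.6224, 0.2832, 0.1483]
eef_rot: [180.0, 0.0, 22.1]
contact_force: [-3.6, -0.7, 7.1]
gripper_width: 0.0157
gripper_force: 15.0
22.341605313077594 0.07952931710756717
pos [0.6224 0.2832 0.1483] rot [1.7999e+02 1.0000e-02 2.2070e+01] | turn -0.01 shift [0.02 0.01 0.06] j6 71.3 F [-3.6 -0.7  7.1] w 0.0157 t 41.5
```

```bash

python3 -m pendant '[[[0,0,0,0,0,0,-1],[0,0,0,0,0,0,-0.2],[0,0,0,0,0,0,-0.2],[0,0,0,0,0,0,-0.2],[0,0,0,0,0,0,-0.2],[0,0,-0.5,0,0,0,-0.2],[0,0,-1,0,0,0,-0.2],[0,0,-1,0,0,0,-0.2]]]'
python3 -m pendant '[[[0,0,-1,0,0,0,-0.2],[0,0,-1,0,0,0,-0.2],[0,0,-1,0,0,0,-0.2],[0,0,-1,0,0,0,-0.2],[-1,0,-1,0,0,0,-1],[-1,0,0,0,0,0,-1],[-1,0,0,0,0,0,-1],[0,0,0,0,0,0,-1]]]'
python3 - <<'E'
from h import *
need(.4,.38,.3,22)
for n in ('scene','side','wrist'):
    c,P=snap(n,n+'7'); I=c['frame']
    m=(I.max(2)<75)&(P[...,2]>.135)&(P[...,2]<.18)&(np.abs(P[...,0]-.43)<.08)&(np.abs(P[...,1]-.39)<.09)
    k,l,s,_=cv2.connectedComponentsWithStats(m.astype(np.uint8)); i=1+np.argmax(s[1:,4]) if k>1 else 0
    if i: Q=P[l==i]; print(n,'bar',len(Q),Q.mean(0),cv2.minAreaRect((Q[:,:2]*1000).astype(np.float32)),np.percentile(Q[:,2],[2,98]),s[i])
    m=(I.max(2)<110)&(P[...,2]>.155)&(P[...,2]<.175)&(np.hypot(P[...,0]-.623,P[...,1]-.283)<.04); Q=P[m]
    if len(Q): 
        q=Q.mean(0); print(n,'pin',len(Q),q,np.degrees(np.arctan2(q[1]-.253,q[0]-.5488)))
    m=(P[...,2]>.008)&(P[...,2]<.024)&(np.hypot(P[...,0]-.49,P[...,1]-.405)<.085); Q=P[m]
    if len(Q): print(n,'base',len(Q),cv2.minAreaRect((Q[:,:2]*1000).astype(np.float32)))
    if n=='wrist': cv2.imwrite('pics/w7.png',I)
E
```

```text
time_s: 42.25
tcp_pos: [0.6227, 0.2828, 0.1985]
eef_rot: [180.0, 0.0, 21.9]
contact_force: [0.1, 0.2, 0.2]
gripper_width: 0.035
gripper_force: 0.0
time_s: 43.05
tcp_pos: [0.5656, 0.2599, 0.2995]
eef_rot: [-180.0, -0.1, 21.9]
contact_force: [0.7, -0.5, 1.1]
gripper_width: 0.0083
gripper_force: 0.0
pos [0.5656 0.2599 0.2995] rot [-1.7995e+02 -1.0000e-01  2.1910e+01] | turn -0.02 shift [-5.43 -8.67 -0.03] j6 69.3 F [ 0.7 -0.5  1.1] w 0.0083 t 43.0
scene bar 67 [0.42783991 0.41393375 0.16272766] ((427.3736572265625, 412.3091125488281), (15.03853702545166, 41.57229232788086), 15.368833541870117) [0.15449115 0.16915372] [404 203  15   6  67]
scene pin 27 [0.62234218 0.28285316 0.16549443] 22.093828652085342
scene base 504 ((480.9710388183594, 407.2122497558594), (148.52963256835938, 128.72988891601562), 17.800874710083008)
side bar 217 [0.42451512 0.40064329 0.15972998] ((426.6504821777344, 394.7983703613281), (20.711496353149414, 90.49174499511719), 12.009933471679688) [0.14753525 0.16534765] [217 264  17  27 217]
side pin 20 [0.62012291 0.28661569 0.16232097] 25.235294821864684
side base 654 ((475.32989501953125, 402.4732666015625), (101.46055603027344, 93.10628509521484), 12.085023880004883)
wrist bar 1640 [0.43367847 0.40100632 0.16066908] ((436.2871398925781, 397.4165954589844), (19.386611938476562, 79.73359680175781), 23.36133575439453) [0.15119457 0.16551977] [  13  249   96   23 1640]
wrist pin 300 [0.62278563 0.2835305  0.16568693] 22.423710212692274
wrist base 3364 ((476.23638916015625, 402.9851989746094), (99.74596405029297, 90.31350708007812), 12.659697532653809)
```

View pics/w7.png

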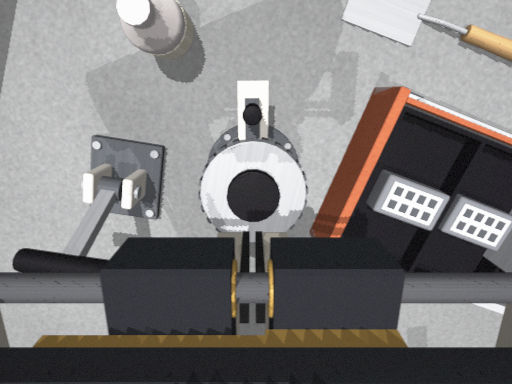

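The wrist view shows the pin at (252,114), centred on the white plate, so the ring is locked (pin angle 22.2° against mark 22.1°). The lever post is at (0.476,0.403), yaw 12.5°. I'll go behind the bar.

```bash

python3 -m pendant '[[[0,0,0,0,0,0.8,-1],[0,0,0,0,0,0.8,-1],[0,0,0,0,0,0.75,-1],[0,0,0,0,0,0,-1],[0,0,0,0,0,0,-1],[0,0,0,0,0,0,-1],[0,0,0,0,0,0,-1],[0,0,0,0,0,0,-1]]]'|tail -2
python3 -c "
from h import *
need(.383,.3825,.3,12.5)"
```

```text
gripper_width: 0.0002
gripper_force: 0.0
pos [0.5671 0.2606 0.2976] rot [180.    -0.    12.52] | turn 0.0 shift [-7.67 -7.94 -0.12] j6 59.9 F [-0.7  1.1 -0.3] w 0.0002 t 44.0
```

```bash

python3 -m pendant '[[[-0.96,-0.99,0,0,0,0,-1],[-0.96,-0.99,0,0,0,0,-1],[-0.96,-0.99,0,0,0,0,-1],[-0.96,-0.99,0,0,0,0,-1],[-0.96,-0.99,0,0,0,0,-1],[-0.96,-0.99,0,0,0,0,-1],[-0.96,-0.99,0,0,0,0,-1],[-0.96,-0.99,0,0,0,0,-1]]]'
python3 -m pendant '[[[0,0,1,0,0,0,-1],[0,0,1,0,0,0,-1],[0,0,1,0,0,0,-1],[0,0,1,0,0,0,-1],[0,0,1,0,0,0,-1],[0,0,1,0,0,0,-1],[0,0,0.8,0,0,0,-1],[0,0,0,0,0,0,-1]]]'
python3 -m pendant '[[[0.3,0,0,0,0,0,-1],[0.3,0,0,0,0,0,-1],[0.3,0,0,0,0,0,-1],[0.3,0,0,0,0,0,-1],[0.2,0,0,0,0,0,-1],[0.2,0,0,0,0,0,-1],[0.2,0,0,0,0,0,-1],[0.2,0,0,0,0,0,-1]]]'
python3 -c "
from h import *
need(.476,.403,.162,12.5)"
```

```text
time_s: 44.8
tcp_pos: [0.3818, 0.3825, 0.2978]
eef_rot: [-180.0, -0.0, 12.5]
contact_force: [0.5, 1.1, -0.1]
gripper_width: 0.0007
gripper_force: 0.0
time_s: 45.6
tcp_pos: [0.3821, 0.3808, 0.1596]
eef_rot: [179.8, 0.2, 12.5]
contact_force: [0.2, -0.1, 0.2]
gripper_width: 0.0008
gripper_force: 0.0
time_s: 46.4
tcp_pos: [0.4215, 0.3903, 0.1619]
eef_rot: [180.0, 0.1, 12.5]
contact_force: [-6.4, -2.6, 5.5]
gripper_width: 0.0002
gripper_force: 3.0
pos [0.4215 0.3903 0.1619] rot [1.7999e+02 7.0000e-02 1.2480e+01] | turn -0.0 shift [ 2.8  -0.03 -0.01] j6 40.2 F [-6.4 -2.6  5.5] w 0.0002 t 46.4
```

```bash

python3 -m pendant '[[[0.45,0,0,0,0,0,-1],[0.45,0,0,0,0,0,-1],[0.45,0,0,0,0,0,-1],[0.45,0,0,0,0,0,-1],[0.45,0,0,0,0,0,-1],[0.45,0,0,0,0,0,-1],[0.45,0,0,0,0,0,-1],[0.3,0,0,0,0,0,-1]]]'
python3 -m pendant '[[[0.2,0,0,0,0,0,-1],[0.15,0,0,0,0,0,-1],[0.1,0,0,0,0,0,-1],[0.1,0,0,0,0,0,-1],[0,0,0,0,0,0,-1],[0,0,0,0,0,0,-1],[0,0,0,0,0,0,-1],[0,0,0,0,0,0,-1]]]'
python3 -c "
from h import *
need(.476,.403,.162,12.5)"
```

```text
time_s: 47.2
tcp_pos: [0.4874, 0.4048, 0.1598]
eef_rot: [179.9, 0.3, 12.4]
contact_force: [-9.9, 1.4, -4.0]
gripper_width: 0.0005
gripper_force: 4.0
time_s: 48.0
tcp_pos: [0.4971, 0.4063, 0.1593]
eef_rot: [179.8, 0.4, 12.4]
contact_force: [-9.8, -1.7, -2.4]
gripper_width: 0.0005
gripper_force: 4.0
pos [0.4971 0.4063 0.1593] rot [179.85   0.41  12.44] | turn -0.01 shift [-1.06 -0.07 -0.13] j6 46.0 F [-9.8 -1.7 -2.4] w 0.0005 t 48.0
```

```bash

python3 -m pendant '[[[0.1,0,0,0,0,0,-1],[0.1,0,0,0,0,0,-1],[0.1,0,0,0,0,0,-1],[0,0,0,0,0,0,-1],[0,0,0,0,0,0,-1],[0,0,0,0,0,0,-1],[0,0,0,0,0,0,-1],[0,0,0,0,0,0,-1]]]'
python3 -c "
from h import *
c,P=snap('side','d8'); I=c['frame']
cv2.imwrite('pics/d8c.png',cv2.resize(I[200:340,150:300],None,fx=4,fy=4,interpolation=cv2.INTER_CUBIC))"
```

```text
time_s: 48.8
tcp_pos: [0.5, 0.4068, 0.159]
eef_rot: [179.8, 0.7, 12.4]
contact_force: [-22.7, -0.9, 4.5]
gripper_width: 0.0006
gripper_force: 11.2
```

View pics/d8c.png

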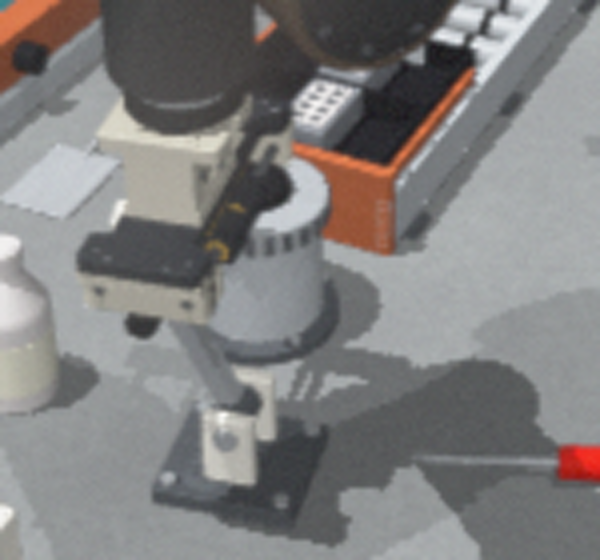

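The force jumped to 23 N within 3 mm, and the picture shows the lever leaning forward, so it is at its stop. I'll let it swing back with the fingers in retreat.

```bash

python3 -m pendant '[[[-0.5,0,0,0,0,0,-1],[-0.6,0,0,0,0,0,-1],[-0.6,0,0,0,0,0,-1],[-0.6,0,0,0,0,0,-1],[-0.6,0,0,0,0,0,-1],[-0.6,0,0,0,0,0,-1],[-0.6,0,0,0,0,0,-1],[-0.6,0,0,0,0,0,-1]]]'
python3 -m pendant '[[[-0.6,0,0,0,0,0,-1],[-0.6,0,0,0,0,0,-1],[-0.6,0,0,0,0,0,-1],[0,0,-1,0,0,0,-1],[0,0,-1,0,0,0,-1],[0,0,-1,0,0,0,-1],[0,0,-1,0,0,0,-1],[0,0,-1,0,0,0,-1]]]'
python3 -m pendant '[[[0,0,-1,0,0,0,-1],[0,0,-1,0,0,0,-1],[0,0,-1,0,0,0,-1],[0,0,0,0,0,0,-1],[0,0,0,0,0,0,-1],[0,0,0,0,0,0,-1],[0,0,0,0,0,0,-1],[0,0,0,0,0,0,-1]]]'
python3 - <<'E'
from h import *
c,P=snap('scene','s9'); I=c['frame']
m=(I.max(2)<110)&(P[...,2]>.155)&(P[...,2]<.175)&(np.hypot(P[...,0]-.623,P[...,1]-.283)<.04); q=P[m].mean(0); print('pin',q,np.degrees(np.arctan2(q[1]-.253,q[0]-.5488)))
c2,P2=snap('side','d9'); m=(c2['frame'].max(2)<75)&(P2[...,2]>.135)&(P2[...,2]<.18)&(np.abs(P2[...,0]-.43)<.08)&(np.abs(P2[...,1]-.39)<.09)
Q=P2[m]; print('bar',len(Q),cv2.minAreaRect((Q[:,:2]*1000).astype(np.float32)) if len(Q) else '')
a=cv2.resize(I[150:330,200:440],(400,300)); b=cv2.resize(c2['frame'][150:350,130:397],(400,300))
cv2.imwrite('pics/end.png',np.hstack([a,b]))
E
```

```text
time_s: 49.65
tcp_pos: [0.4133, 0.3888, 0.1614]
eef_rot: [180.0, -0.0, 12.5]
contact_force: [-1.2, -0.4, -0.8]
gripper_width: 0.0003
gripper_force: 1.0
time_s: 50.45
tcp_pos: [0.3786, 0.3813, 0.2628]
eef_rot: [-180.0, -0.1, 12.5]
contact_force: [0.5, -0.4, -0.2]
gripper_width: 0.0006
gripper_force: 0.0
time_s: 51.25
tcp_pos: [0.3788, 0.381, 0.3209]
eef_rot: [180.0, 0.0, 12.5]
contact_force: [-0.7, 0.2, -0.0]
gripper_width: 0.0003
gripper_force: 0.0
pin [0.62161733 0.28310745 0.16462566] 22.463401918562692
bar 217 ((427.08514404296875, 394.39862060546875), (20.595523834228516, 89.36927032470703), 11.011963844299316)
```

View pics/end.png

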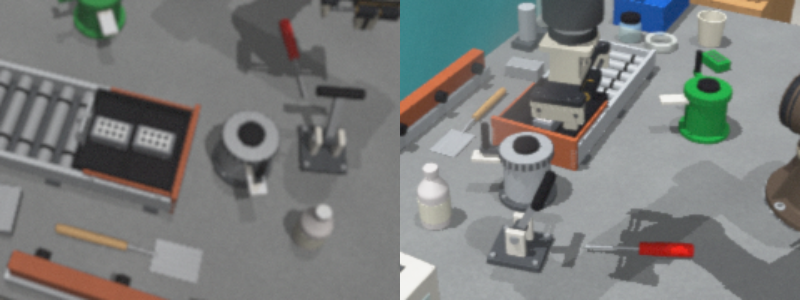

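The tray is home with both housings flat, left half (111,130) and (154,139). The pin is over the mark, and the bar is back at its rest position (0.427,0.394). The arm is clear of everything.

```bash
python3 -c "
from plant import r
print(r.close_job())"
```

```text
the job is handed in; nothing more can be done
None
```

The job is handed in, though the hand-in returned no verdict: both housings lie flat in the tray, the tray is home on the stop, the ring is locked on its mark, the lever was swung to its stop and is back at rest, and the arm is clear of everything.

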